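# Stack the corner brackets crosswise

## Task

Stack the two loose large L-shaped corner brackets on the one that lies on the cork pad, in alternating directions so that the pile stays balanced. The second layer is turned half round from the bottom bracket, so that seen from above the two make a closed square frame, and the third layer is turned back to lie squarely over the bottom bracket. Either of the two may go first; leave the bottom bracket where it lies, and do not use the smaller L, the T-shaped or the straight plate.

Things in the scene. Friction and masses are not known exactly. Their poses are not given: they have to be found in the camera images.
- bracket_base: Bottom bracket, on a 160 mm square cork pad 4 mm thick: flat L of cast aluminium, 18 mm thick, 0.25 kg: two arms 45 mm wide at right angles, each 110 mm long over the elbow's outside. Origin: underside, centre of the 45 mm elbow square; arms run along +x and +y, ending 87.5 mm from it; z up. Layer two, turned 180 degrees, has its origin at (65, 65, 18) mm in this frame; layer three, turned as this, at (0, 0, 36).
- bracket_a: Bracket to stack, loose on the bench itself, any yaw: flat L of cast aluminium, 18 mm thick, 0.18 to 0.35 kg: two arms 45 mm wide at right angles, each 110 mm long over the elbow's outside. Origin: underside, centre of the 45 mm elbow square; arms run along +x and +y, ending 87.5 mm from it; z up.
- bracket_b: Second, equal bracket to stack, loose on the bench itself, any yaw: flat L of cast aluminium, 18 mm thick, 0.18 to 0.35 kg: two arms 45 mm wide at right angles, each 110 mm long over the elbow's outside. Origin: underside, centre of the 45 mm elbow square; arms run along +x and +y, ending 87.5 mm from it; z up.
Mind the look-alikes: they are no part of the job. What is shaped like the bracket_a but green is not meant. What is shaped like the bracket_b but red or yellow is not meant.

How it is judged:
At the end, for the whole second after the job is handed in: Second layer turned half round, third turned like the bottom one, either order; each elbow within 20 mm along both of the bottom bracket's axes of its place, 15 degrees, layer heights within 5 mm; all level within 5 degrees and at rest; bottom bracket within 40 mm of its start (((x of bracket_a in the frame of bracket_base between 0.045 and 0.085 m and x of bracket_b in the frame of bracket_base between -0.02 and 0.02 m and x of bracket_base in the frame of bracket_a above -0.01 m and x of bracket_a in the frame of bracket_b above -0.01 m and y of bracket_a in the frame of bracket_base between 0.045 and 0.085 m and y of bracket_b in the frame of bracket_base between -0.02 and 0.02 m and y of bracket_base in the frame of bracket_a above -0.01 m and y of bracket_a in the frame of bracket_b above -0.01 m and z of bracket_a in the frame of bracket_base between 0.013 and 0.023 m and z of bracket_b in the frame of bracket_base between 0.03 and 0.042 m and angle between the x axis of each of bracket_a, bracket_b and the x axis of bracket_base, either way round below 0.26 rad) or (x of bracket_b in the frame of bracket_base between 0.045 and 0.085 m and x of bracket_a in the frame of bracket_base between -0.02 and 0.02 m and x of bracket_base in the frame of bracket_b above -0.01 m and x of bracket_b in the frame of bracket_a above -0.01 m and y of bracket_b in the frame of bracket_base between 0.045 and 0.085 m and y of bracket_a in the frame of bracket_base between -0.02 and 0.02 m and y of bracket_base in the frame of bracket_b above -0.01 m and y of bracket_b in the frame of bracket_a above -0.01 m and z of bracket_b in the frame of bracket_base between 0.013 and 0.023 m and z of bracket_a in the frame of bracket_base between 0.03 and 0.042 m and angle between the x axis of each of bracket_b, bracket_a and the x axis of bracket_base, either way round below 0.26 rad)) and distance of bracket_base from where it was at the start of the episode below 0.04 m and angle between each of bracket_a, bracket_b, bracket_base's own z axis and vertical below 0.1 rad and linear speed of each of bracket_a, bracket_b, bracket_base below 0.02 m/s); the robot touches nothing.
It also fails if it takes over 58 s, if anything falls off the work surface, if the arm or the gripper's body presses on something with over 40 N, if the wrist force passes 120 N, or if a joint passes its speed limit or range.

## Robot

A 6-joint arm with a two-finger parallel gripper is mounted at the origin on the work surface. World frame = base frame: x ahead of the robot, y to its left, z up, the work surface at z = 0. Lengths are in m, angles in rad, forces in N, time in s.
With the tool pointing down it reaches from about 0.375 to 0.75 m from the base axis. Payload 9 kg.
Tool frame: the origin (TCP) lies on the centre line of the jaws, within the pads' length; the fingertips stand 8 mm ahead of it and the grasp point (between the pads) lies 11 mm behind it; y points along the fingers, x is the direction in which the jaws open and shut, and the axes are right-handed (so a half turn about y gives the same grasp; the last joint's range is limited). The gripper opens to 85 mm and grips with 20 to 120 N. Pads are 22 mm wide; open, the fingers measure 114 mm over their backs; the gripper's body (76 mm by 85 mm) begins 54 mm behind the grasp point. The pads swing forward as they close: fully open they stand 13 mm farther back than shut.
Start: joints at [0.932, 0.104, 0.097, 1.564, 0, 1.353], TCP at [0.245, 0.548, 0.212] pointing down, gripper open.
Joint ranges: [-2.99, 2.99], [-0.84, 1.86], [-1.1, 1.16], [-1.84, 2.11], [-1.51, 1.56], [-3.14, 3.14]. Speed limits (rad/s): [2.22, 2.22, 2.57, 3.14, 3.14, 3.14].

## Interface

Orientations are given as [roll, pitch, yaw] about the fixed x, y, z axes, in that order (R = Rz(yaw) Ry(pitch) Rx(roll)).
In Python, from cell import state, snapshot, camera_info, sign_off gives the robot as it stands. The module is installed in compiled form; this text tells all that it offers.
- The arm moves only by the tool step_arm, never from a script. Its arguments are lists of equal length, an entry for each row: "translation": the shift along the tool's x, y, z each as a share of 0.075 m, from -1 to 1, a list of three; "delta_rot": the turn, a rotation vector about the tool's x, y, z each as a share of pi/2 rad, from -1 to 1, a list of three; "grip": the opening, from 0 (shut) to 1 (fully open). In form: {"translation": [[x, y, z], ...], "delta_rot": [[ax, ay, az], ...], "grip": [grip, ...]}. A call has 1 to 8 rows; each row shifts and turns the commanded pose from where the row before left it, along the tool's axes as they then stand; what a row does not reach is not made up. A row lasts 1/8 s, in which the tool goes at most 62.5 mm and 10.7 degrees, less where a joint would pass 70% of its speed; a pose out of reach is approached as far as the arm can. A call with a number of a shift or a turn outside -1 to 1 is refused whole. A call with a gripper value outside its range is refused whole. The fingers move at their own pace and stop on an object; the grip force is fixed at half the most. Time passes only in rows, so rows that do not move let the fingers close. It gives the time, the measured TCP pose, the force and the opening at its end, in the units of the state.
- state(): the state, without advancing time (a new reading comes with each control period).
- snapshot(name): name is "side" or "top"; returns the picture (480x640x3 uint8, red, green, blue); there is no depth.
- camera_info(name): a dict with "fx", "fy", "cx", "cy" (pixels), "k1" (the pictures are not rectified: a ray, as slopes to the right and down, at radius r is drawn at 1 + k1 r^2 times it, then the intrinsics apply), "R" (3x3) and "t" (3): a world point X has camera coordinates R X + t. Camera axes: x right, y down, z forward; pixel columns grow to the right and rows downward; lengths in m; the calibration is good to about 2 mm. A picture is of the moment at which its call begins. camera_info takes no time and is no camera call.
- sign_off(): hands the job in, once; it reports no verdict.
The state is a dict: "clock": time; "joints": joint angles; "qvel": joint speeds; "joint_efforts": joint torques, N m; "tool_pos": TCP position; "eef_rot": TCP orientation; "ft_force": force on the tool from outside, world axes, zero at the start; "wrist_torque": the same for the moment, N m; "width": opening from 0.0 (shut) to 1.0 (fully open).
Only numpy, scipy, OpenCV 4.12 (cv2) and the standard library are available. Lean on these libraries where they do the work, as an engineer would, in place of code of your own. Each camera call takes 0.05 s, during which the arm holds its last target.

## Working session

There is one attempt and no reset: what is moved stays moved. The work goes in short steps, Python scripts to look and compute and a tool call to move; the robot and the scene stay as the last step left them, time stands still between calls to the robot, and variables do not carry over. Pictures are saved under pics/ and viewed, and the job is handed in when it is done.

Besides the shell and the picture viewer there is one more tool, called after ">>>" by a JSON object that holds its "name" and its "arguments". step_arm: Moves the arm, as the interface text tells. Its arguments: {"type":"object","properties":{"translation":{"type":"array"},"delta_rot":{"type":"array"},"grip":{"type":"array"}},"required":["translation","delta_rot","grip"]}

```bash
mkdir -p pics; python3 - <<'E'
from cell import *
import cv2
print(state())
for n in("top","side"):
    cv2.imwrite(f"pics/{n}0.png",snapshot(n)[:,:,::-1]); print(camera_info(n))
E
```

```text
{'clock': 0.0, 'joints': array([9.32296607e-01, 1.04697582e-01, 9.64578276e-02, 1.56391797e+00,
       9.24691523e-06, 1.35309657e+00]), 'qvel': array([-6.19193093e-04,  9.37625494e-04,  5.10949261e-04, -8.29381749e-04,
       -3.66374969e-05,  4.46959931e-04]), 'joint_efforts': array([-4.03052081e-04, -5.56922328e+01,  5.03655696e+01,  1.67168555e-02,
       -3.33134485e-04,  1.13366391e-05]), 'tool_pos': array([0.2448567 , 0.54735802, 0.21071707]), 'eef_rot': array([-1.57049326e+00,  1.32726477e-03,  1.14999656e+00]), 'ft_force': array([ 0.03653431, -0.31271141, -0.60433251]), 'wrist_torque': array([ 0.02582286, -0.01669126, -0.01432177]), 'width': 0.9980382082106877}
{'fx': 501.68778624837955, 'fy': 501.68778624837955, 'cx': 319.56782309484873, 'cy': 236.40967210654406, 'k1': -0.11245761572044705, 'R': array([[ 0.00831374, -0.99969006, -0.02346648],
       [-0.99010159, -0.00494144, -0.14026557],
       [ 0.14010614,  0.02440033, -0.98983579]]), 't': array([0.04925784, 0.4751192 , 0.96754975])}
{'fx': 509.43217648540156, 'fy': 509.43217648540156, 'cx': 323.7908516132965, 'cy': 244.97890860831825, 'k1': -0.11406139647354133, 'R': array([[ 0.98903002, -0.14768204,  0.00310311],
       [-0.10674502, -0.7290792 , -0.67605401],
       [ 0.10210345,  0.66830647, -0.73684554]]), 't': array([-0.44170592,  0.09067969,  1.2243156 ])}
```

View pics/top0.png

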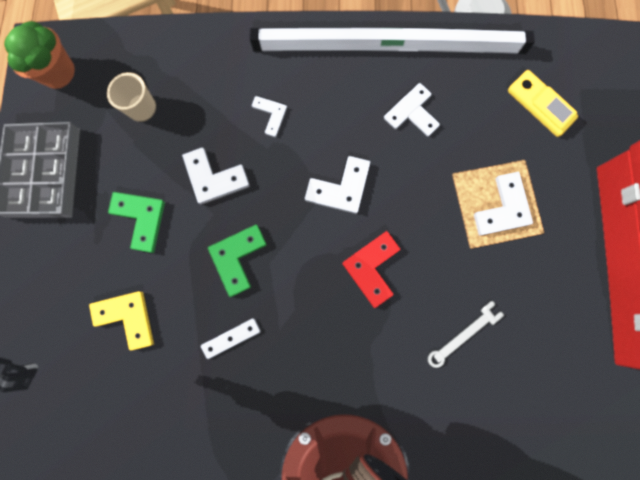

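View pics/side0.png

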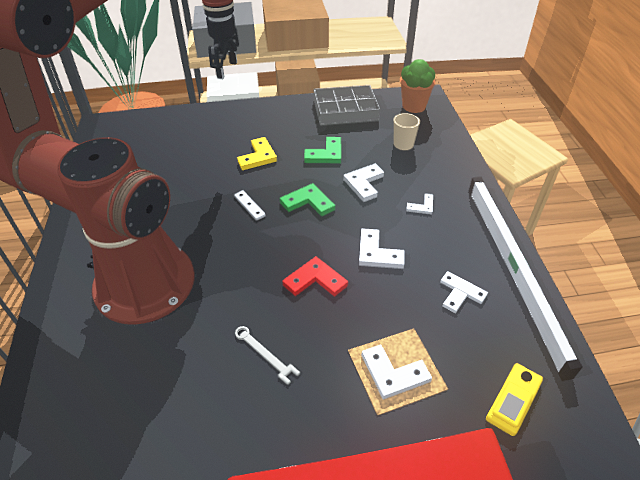

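```bash
cat > h.py <<'E'
import numpy as np,cv2
from scipy.optimize import minimize
from cell import *
L=np.array([[-22.5,-22.5],[87.5,-22.5],[87.5,22.5],[22.5,22.5],[22.5,87.5],[-22.5,87.5]])/1000
def proj(n,X):
    c=camera_info(n);P=np.asarray(X)@c['R'].T+c['t'];s=P[:,:2]/P[:,2:]
    s=s*(1+c['k1']*(s**2).sum(1,keepdims=True))
    return s*[c['fx'],c['fy']]+[c['cx'],c['cy']]
def ground(n,uv,z):
    c=camera_info(n);K=np.array([[c['fx'],0,c['cx']],[0,c['fy'],c['cy']],[0,0,1.]])
    s=cv2.undistortPoints(np.array([[uv]],float),K,np.array([c['k1'],0,0,0]))[0,0]
    d=c['R'].T@np.array([*s,1]);o=-c['R'].T@c['t'];return o+d*(z-o[2])/d[2]
def corners(p,z0):
    x,y,a=p;R=np.array([[np.cos(a),-np.sin(a)],[np.sin(a),np.cos(a)]])
    q=L@R.T+[x,y];return np.c_[q,np.full(6,z0)]
S=8
def sil(n,p,z0,shape=(480,640),h=.018):
    m=np.zeros(shape,np.uint8)
    a=proj(n,corners(p,z0));b=proj(n,corners(p,z0+h))
    f=lambda q:np.round(q*256).astype(np.int32)
    for q in [a,b]+[np.array([a[i],a[(i+1)%6],b[(i+1)%6],b[i]]) for i in range(6)]:
        cv2.fillPoly(m,[f(q)],255,cv2.LINE_AA,8)
    return m/255.
def white(img,v=110,s=60):
    hsv=cv2.cvtColor(img,cv2.COLOR_RGB2HSV);return ((hsv[...,2]>v)&(hsv[...,1]<s)).astype(np.uint8)
def fit(n,img,p0,z0,v=110,rad=.13):
    w=cv2.morphologyEx(white(img,v),cv2.MORPH_CLOSE,np.ones((7,7)))
    k,lab=cv2.connectedComponents(w)
    s=sil(n,p0,z0)>.5;ids=lab[s];ids=ids[ids>0];w=(lab==np.bincount(ids).argmax()).astype(float)
    w=cv2.GaussianBlur(w,(0,0),1.0)
    f=lambda q:((cv2.GaussianBlur(sil(n,q*[.01,.01,.1],z0),(0,0),1.0)-w)**2).sum()
    best=None
    x0=np.array(p0)/[.01,.01,.1]
    for st in (1,.3):
        r=minimize(f,x0,method='Nelder-Mead',options=dict(initial_simplex=np.vstack([x0]+[x0+st*e for e in np.eye(3)]),xatol=1e-3,fatol=1e-2));x0=r.x
    return x0*[.01,.01,.1],r.fun,w.sum()
E
python3 - <<'E'
from h import *
im={n:cv2.imread(f'pics/{n}0.png')[:,:,::-1].copy() for n in('top','side')}
# elbow, arm1 end (+x), arm2 end (+y) approx pixel in top
for nm,e,a,b,z in [('A',(204,190),(236,179),(195,156),0),('B',(348,200),(357,166),(313,190),0),('base',(521,218),(511,180),(484,225),.004)]:
    e,a,b=[ground('top',q,z+.018)[:2] for q in(e,a,b)]
    u,v=a-e,b-e
    if u[0]*v[1]-u[1]*v[0]<0:u=v
    p0=[*e,np.arctan2(u[1],u[0])]
    for n in im:
        for v in (90,140):
            r=fit(n,im[n],p0,z,v);print(nm,n,v,r[0].round(4),r[1:])
E
```

```text
A top 90 [ 0.5777  0.2947 -1.2155] (np.float64(8.380257411204479), np.float64(2126.0000000000005))
A top 140 [ 0.5777  0.2943 -1.2117] (np.float64(19.463865375432157), np.float64(1945.0000000000005))
A side 90 [ 0.587   0.2851 -1.2488] (np.float64(77639.95851240384), np.float64(80956.99476515464))
A side 140 [ 0.5798  0.2947 -1.2158] (np.float64(16.96060315002898), np.float64(885.0000000000001))
B top 90 [ 0.5571 -0.0062 -0.2458] (np.float64(15.118118945152194), np.float64(2206.0))
B top 140 [ 0.5569 -0.0065 -0.2376] (np.float64(8.083949003350645), np.float64(2049.0))
B side 90 [ 0.5645 -0.0296 -0.1343] (np.float64(77253.35621448458), np.float64(80956.99476515464))
B side 140 [ 0.5591 -0.0035 -0.2348] (np.float64(18.37760310870453), np.float64(1201.0000000000005))Traceback (most recent call last):
  File "<stdin>", line 11, in <module>
  File "h.py", line 35, in fit
    r=minimize(f,x0,method='Nelder-Mead',options=dict(initial_simplex=np.vstack([x0]+[x0+st*e for e in np.eye(3)]),xatol=1e-3,fatol=1e-2));x0=r.x
    res = _minimize_neldermead(fun, x0, args, callback, bounds=bounds,
                               **options)
    fxr = func(xr)
    fx = function(np.copy(x), *(wrapper_args + args))
  File "h.py", line 31, in <lambda>
    f=lambda q:((cv2.GaussianBlur(sil(n,q*[.01,.01,.1],z0),(0,0),1.0)-w)**2).sum()
                                  ~~~^^^^^^^^^^^^^^^^^^^^^
  File "h.py", line 19, in sil
    a=proj(n,corners(p,z0));b=proj(n,corners(p,z0+h))
                              ~~~~^^^^^^^^^^^^^^^^^^^
  File "h.py", line 6, in proj
    c=camera_info(n);P=np.asarray(X)@c['R'].T+c['t'];s=P[:,:2]/P[:,2:]
ValueError: time passes only in moves, steps and waits
```

```bash
sed -i 's/^from cell import \*/from cell import state,snapshot,sign_off\nimport cell,functools\ncamera_info=functools.lru_cache(None)(cell.camera_info)/' h.py
python3 - <<'E'
from h import *
im={n:cv2.imread(f'pics/{n}0.png')[:,:,::-1].copy() for n in('top','side')}
for nm,e,a,b,z in [('base',(521,218),(511,180),(484,225),.004)]:
    e,a,b=[ground('top',q,z+.018)[:2] for q in(e,a,b)]
    u,v=a-e,b-e
    if u[0]*v[1]-u[1]*v[0]<0:u=v
    p0=[*e,np.arctan2(u[1],u[0])]
    print(p0)
    for n in im:
        for v in (140,170):
            r=fit(n,im[n],p0,z,v);print(nm,n,v,r[0].round(4),r[1:])
print(state()['clock'])
E
```

```text
[np.float64(0.516684303703424), np.float64(-0.36019512823967664), np.float64(0.20812406573246)]
base top 140 [ 0.5246 -0.3567  0.21  ] (np.float64(4.020095996087353), np.float64(2143.0))
base top 170 [ 0.5246 -0.3567  0.21  ] (np.float64(4.020095996087353), np.float64(2143.0))
base side 140 [ 0.527  -0.355   0.2171] (np.float64(19.73723513983194), np.float64(2000.0000000000005))
base side 170 [ 0.5278 -0.3524  0.2313] (np.float64(47.74064858619782), np.float64(1932.0000000000005))
0.1
```

>>> {"name": "step_arm", "arguments": {"translation": [[0, 0, 0], [0, 0, 0], [0, 0, 0], [0, 0, 0], [0, 0, 0]], "delta_rot": [[0, -0.099, 0], [0, -0.099, 0], [0, -0.099, 0], [0, -0.099, 0], [0, -0.099, 0]], "grip": [1, 1, 1, 1, 1]}}

```text
clock: 0.72
tool_pos: [0.245, 0.5475, 0.211]
eef_rot: [-1.57, 0.0, 1.933]
ft_force: [-0.3, -0.3, -0.1]
width: 1.001
```

>>> {"name": "step_arm", "arguments": {"translation": [[-0.589, 0, -0.437], [-0.589, 0, -0.437], [-0.589, 0, -0.437], [-0.589, 0, -0.437], [-0.589, 0, -0.437], [-0.589, 0, -0.437], [-0.589, 0, -0.437], [-0.589, 0, -0.437]], "delta_rot": [[0, 0, 0], [0, 0, 0], [0, 0, 0], [0, 0, 0], [0, 0, 0], [0, 0, 0], [0, 0, 0], [0, 0, 0]], "grip": [1, 1, 1, 1, 1, 1, 1, 1]}}

```text
clock: 1.72
tool_pos: [0.6154, 0.3069, 0.2111]
eef_rot: [-1.57, -0.0, 1.927]
ft_force: [-0.7, 0.9, 1.3]
width: 1.002
```

>>> {"name": "step_arm", "arguments": {"translation": [[0, 0, 0], [0, 0, 0]], "delta_rot": [[0, 0, 0], [0, 0, 0]], "grip": [1, 1]}}

```text
clock: 1.98
tool_pos: [0.6138, 0.3081, 0.2109]
eef_rot: [-1.57, -0.0, 1.927]
ft_force: [0.1, -0.1, 0.6]
width: 1.0
```

```bash
cat >> h.py <<'E'
def go(x,y,yaw,z=None):
    s=state();p=s['tool_pos'];r=s['eef_rot'];d=(yaw-r[2]+np.pi)%(2*np.pi)-np.pi
    dx,dy=x-p[0],y-p[1];c,si=np.cos(yaw),np.sin(yaw)
    print('clock',s['clock'],'pos',p.round(4),'rpy',r.round(4),'w',round(s['width'],3),'F',s['ft_force'].round(1),'q',s['joints'].round(2))
    print('rot y share',-d/(np.pi/2),'trans shares tx',(dx*c+dy*si)/.075,'tz',(-dx*si+dy*c)/.075,'ty', None if z is None else (p[2]-z)/.075)
E
python3 -c "
from h import *
go(.6141,.3078,1.927,.010)"
```

```text
clock 1.975 pos [0.6138 0.3081 0.2109] rpy [-1.5697e+00 -5.0000e-04  1.9272e+00] w 1.0 F [ 0.1 -0.1  0.6] q [ 0.28  0.38  0.42  1.61  0.   -0.08]
rot y share 0.0001195344005374334 trans shares tx -0.00507738825261908 tz -0.0019236717970481268 ty 2.67917748999888
```

>>> {"name": "step_arm", "arguments": {"translation": [[0, 0.44, 0], [0, 0.44, 0], [0, 0.44, 0], [0, 0.44, 0], [0, 0.44, 0], [0, 0, 0]], "delta_rot": [[0, 0, 0], [0, 0, 0], [0, 0, 0], [0, 0, 0], [0, 0, 0], [0, 0, 0]], "grip": [1, 1, 1, 1, 1, 1]}}

```text
clock: 2.72
tool_pos: [0.611, 0.3086, 0.0438]
eef_rot: [-1.566, -0.001, 1.929]
ft_force: [-0.4, 0.1, -1.1]
width: 1.001
```

```bash
python3 -c "
from h import *
go(.6141,.3078,1.927,.010)
a=snapshot('top')[100:260,130:340];b=snapshot('side')[110:270,270:480]
cv2.imwrite('pics/g1.png',np.hstack([cv2.resize(a,(400,305)),cv2.resize(b,(400,305))])[:,:,::-1])"
```

```text
clock 2.725 pos [0.611  0.3086 0.0438] rpy [-1.5657e+00 -6.0000e-04  1.9293e+00] w 1.001 F [-0.4  0.1 -1.1] q [ 0.28  0.4   0.13  1.31  0.   -0.08]
rot y share 0.0014434506297419884 trans shares tx -0.02506854918210647 tz -0.03500782371037506 ty 0.4512681556577172
```

View pics/g1.png

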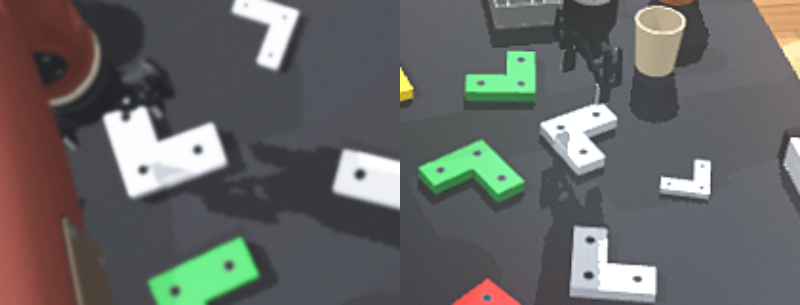

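```bash
python3 -c "
from h import *
p=state()['tool_pos'];x=np.array([np.cos(1.929),np.sin(1.929),0])
P=np.array([p,p+.0425*x,p-.0425*x,p+[0,0,-.03],p+[0,0,.1]])
A=[.5785,.2945,-1.214]
out=[]
for n,(r,c) in (('top',(100,130)),('side',(70,290))):
    im=snapshot(n)[:,:,::-1]; im=cv2.resize(im[r:r+160,c:c+210],None,fx=1.9*2,fy=3.8,interpolation=cv2.INTER_CUBIC).copy()
    for q,col in zip((proj(n,P)-[c,r])*3.8,[(0,0,255),(255,0,0),(255,255,0),(0,255,255),(255,0,255)]):
        cv2.circle(im,tuple(int(v) for v in q),5,col,-1)
    cv2.polylines(im,[np.int32((proj(n,corners(A,.018))-[c,r])*3.8)],True,(0,160,255),1)
    cv2.imwrite(f'pics/g2{n}.png',im)
"
```

```text
(no output)
```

View pics/g2top.png

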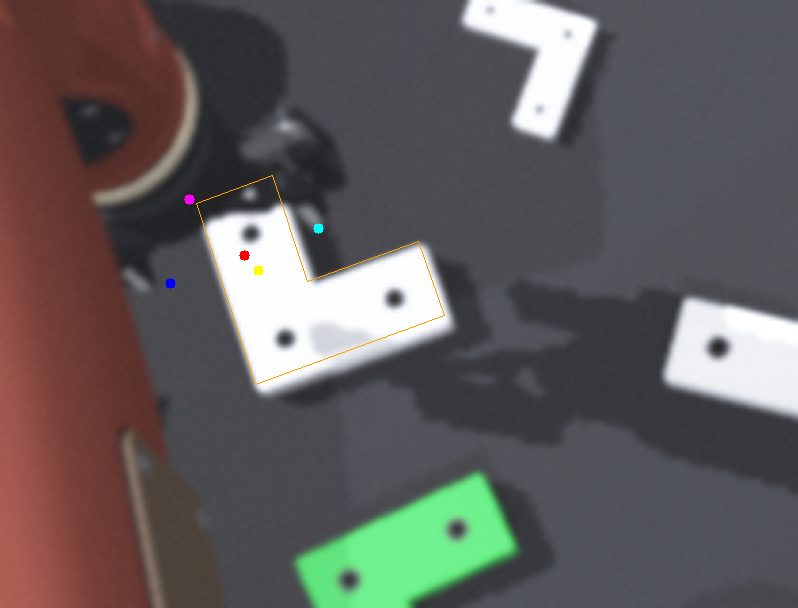

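View pics/g2side.png

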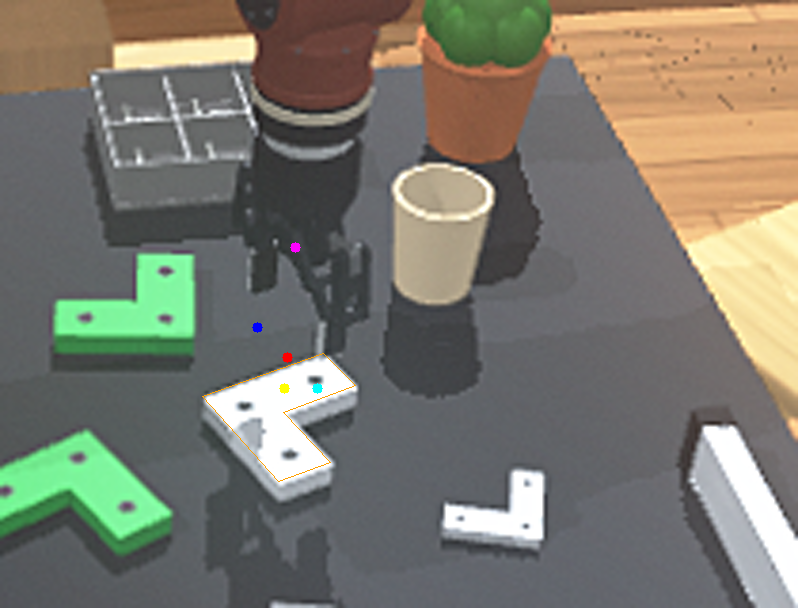

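>>> {"name": "step_arm", "arguments": {"translation": [[-0.01, 0.2, -0.01], [0, 0.2, 0], [0, 0.05, 0], [0, 0, 0], [0, 0, 0]], "delta_rot": [[0, 0, 0], [0, 0, 0], [0, 0, 0], [0, 0, 0], [0, 0, 0]], "grip": [1, 1, 1, 1, 1]}}

```text
clock: 3.55
tool_pos: [0.6155, 0.3078, 0.0132]
eef_rot: [-1.572, -0.0, 1.928]
ft_force: [-0.1, 0.5, -0.3]
width: 0.995
```

```bash
python3 -c "
from h import *
go(.6141,.3078,1.927,.008)"
```

```text
clock 3.55 pos [0.6155 0.3078 0.0132] rpy [-1.5715 -0.      1.9275] w 0.995 F [-0.1  0.5 -0.3] q [ 0.27  0.42  0.11  1.25  0.   -0.08]
rot y share 0.00033606227776219674 trans shares tx 0.006896410179992051 tz 0.017292639089029605 ty 0.06960001460357162
```

>>> {"name": "step_arm", "arguments": {"translation": [[0, 0.07, 0], [0, 0, 0], [0, 0, 0], [0, 0, 0], [0, 0, 0], [0, 0, 0]], "delta_rot": [[0, 0, 0], [0, 0, 0], [0, 0, 0], [0, 0, 0], [0, 0, 0], [0, 0, 0]], "grip": [1, 0, 0, 0, 0, 0]}}

```text
clock: 4.3
tool_pos: [0.6152, 0.3077, 0.0076]
eef_rot: [-1.571, -0.0, 1.928]
ft_force: [-0.2, 0.8, 0.4]
width: 0.001
```

```bash
python3 -c "
from h import *
go(.6141,.3078,1.927,.008)
im=snapshot('side');cv2.imwrite('pics/g3.png',cv2.resize(im[70:230,290:500],None,fx=3.8,fy=3.8)[:,:,::-1])"
```

```text
clock 4.3 pos [0.6152 0.3077 0.0076] rpy [-1.5709e+00 -1.0000e-04  1.9276e+00] w 0.001 F [-0.2  0.8  0.4] q [ 0.27  0.43  0.1   1.24  0.   -0.08]
rot y share 0.0003818838599224873 trans shares tx 0.006145006254372902 tz 0.013298661915357264 ty -0.005681881239094541
```

View pics/g3.png

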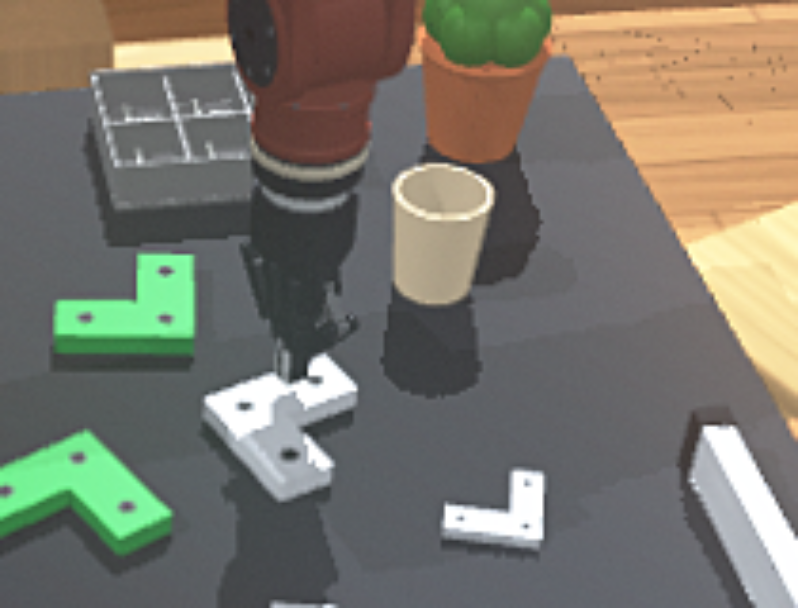

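```bash
python3 -c "
from h import *
p=state()['tool_pos']
out=[]
for n,(r,c) in (('top',(110,160)),('side',(130,330))):
    im=snapshot(n)[:,:,::-1]; im=cv2.resize(im[r:r+75,c:c+66],None,fx=6,fy=6,interpolation=cv2.INTER_CUBIC).copy()
    for dz,col in ((0,(0,0,255)),(.02,(0,255,255)),(.04,(255,0,255))):
        q=(proj(n,[p+[0,0,dz]])[0]-[c,r])*6
        cv2.circle(im,tuple(int(v) for v in q),3,col,-1)
    out.append(im)
cv2.imwrite('pics/g4.png',np.hstack(out))
"
```

```text
(no output)
```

View pics/g4.png

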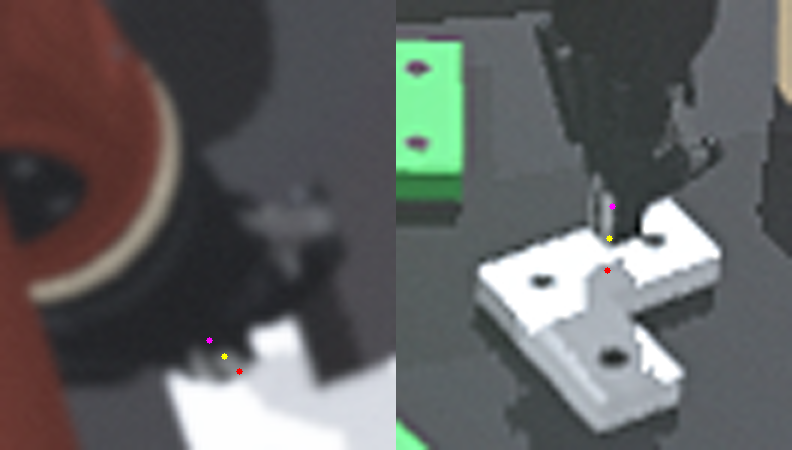

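>>> {"name": "step_arm", "arguments": {"translation": [[0, 0.05, 0], [0, 0, 0]], "delta_rot": [[0, 0, 0], [0, 0, 0]], "grip": [0, 0]}}

```text
clock: 4.7
tool_pos: [0.6148, 0.3075, 0.0032]
eef_rot: [-1.57, -0.0, 1.928]
ft_force: [-0.1, 0.4, 0.7]
width: 0.002
```

>>> {"name": "step_arm", "arguments": {"translation": [[0, 0.03, 0], [0, 0, 0]], "delta_rot": [[0, 0, 0], [0, 0, 0]], "grip": [0, 0]}}

```text
clock: 4.95
tool_pos: [0.615, 0.3076, 0.0012]
eef_rot: [-1.57, -0.0, 1.928]
ft_force: [0.3, 0.2, -0.4]
width: 0.003
```

>>> {"name": "step_arm", "arguments": {"translation": [[0, 0.02, 0], [0, 0, 0]], "delta_rot": [[0, 0, 0], [0, 0, 0]], "grip": [0, 0]}}

```text
clock: 5.2
tool_pos: [0.6151, 0.3077, -0.0001]
eef_rot: [-1.571, -0.0, 1.928]
ft_force: [-0.6, -0.4, 0.7]
width: -0.002
```

>>> {"name": "step_arm", "arguments": {"translation": [[0, 0.02, 0], [0, 0, 0]], "delta_rot": [[0, 0, 0], [0, 0, 0]], "grip": [0, 0]}}

```text
clock: 5.45
tool_pos: [0.6152, 0.3077, -0.0016]
eef_rot: [-1.571, -0.0, 1.928]
ft_force: [0.0, -0.1, 0.4]
width: -0.002
```

>>> {"name": "step_arm", "arguments": {"translation": [[0, 0.02, 0], [0, 0, 0]], "delta_rot": [[0, 0, 0], [0, 0, 0]], "grip": [0, 0]}}

```text
clock: 5.7
tool_pos: [0.6153, 0.3077, -0.0017]
eef_rot: [-1.571, 0.0, 1.928]
ft_force: [-5.7, -0.5, 9.6]
width: 0.004
```

>>> {"name": "step_arm", "arguments": {"translation": [[0, -0.2, 0], [0, 0, 0], [0, 0, 0], [0, 0, 0], [0, 0, 0]], "delta_rot": [[0, 0, 0], [0, 0, 0], [0, 0, 0], [0, 0, 0], [0, 0, 0]], "grip": [0, 1, 1, 1, 1]}}

```text
clock: 6.32
tool_pos: [0.6149, 0.3076, 0.0116]
eef_rot: [-1.57, -0.0, 1.927]
ft_force: [0.5, -0.4, 0.4]
width: 0.845
```

```bash
python3 -c "
from h import *
go(.6141,.3078,1.927,-.0185)
p=state()['tool_pos']+[0,0,.033];x=np.array([np.cos(1.928),np.sin(1.928),0])
out=[]
for n,(r,c) in (('top',(110,150)),('side',(120,320))):
    im=snapshot(n)[:,:,::-1]; im=cv2.resize(im[r:r+100,c:c+80],None,fx=5,fy=5,interpolation=cv2.INTER_CUBIC).copy()
    for k,col in ((0,(0,0,255)),(.0425,(255,0,0)),(-.0425,(255,255,0))):
        q=(proj(n,[p+k*x])[0]-[c,r])*5
        cv2.circle(im,tuple(int(v) for v in q),3,col,-1)
    out.append(im)
cv2.imwrite('pics/g5.png',np.hstack(out))
"
```

```text
clock 6.325 pos [0.6149 0.3076 0.0116] rpy [-1.5702e+00 -1.0000e-04  1.9275e+00] w 0.845 F [ 0.5 -0.4  0.4] q [ 0.27  0.42  0.1   1.25  0.   -0.08]
rot y share 0.00030815515843398474 trans shares tx 0.006607549215433867 tz 0.009439920875673866 ty 0.4013510792086753
```

View pics/g5.png

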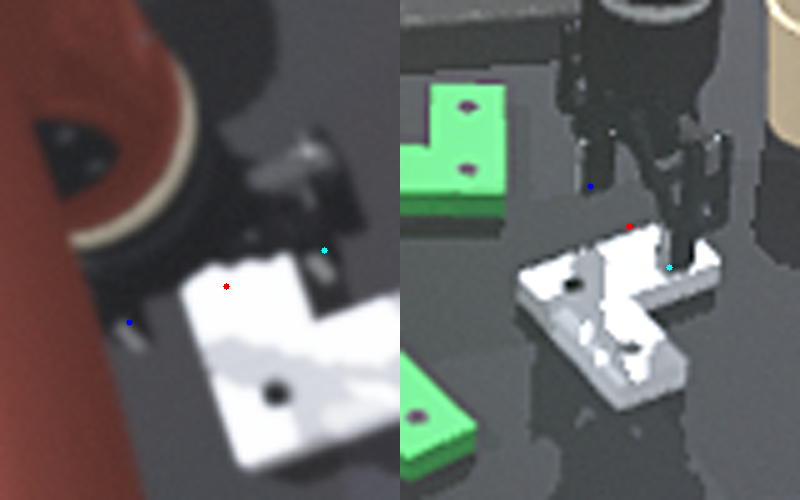

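>>> {"name": "step_arm", "arguments": {"translation": [[0, 0.2, 0], [0, 0.1, 0], [0, 0.06, 0], [0, 0.03, 0], [0, 0, 0]], "delta_rot": [[0, 0, 0], [0, 0, 0], [0, 0, 0], [0, 0, 0], [0, 0, 0]], "grip": [1, 1, 1, 1, 1]}}

```text
clock: 7.05
tool_pos: [0.6152, 0.3077, -0.0172]
eef_rot: [-1.571, -0.0, 1.928]
ft_force: [-0.1, -0.9, 0.3]
width: 1.001
```

>>> {"name": "step_arm", "arguments": {"translation": [[0, 0, 0], [0, 0, 0], [0, 0, 0], [0, 0, 0], [0, 0, 0]], "delta_rot": [[0, 0, 0], [0, 0, 0], [0, 0, 0], [0, 0, 0], [0, 0, 0]], "grip": [0, 0, 0, 0, 0]}}

```text
clock: 7.68
tool_pos: [0.6157, 0.3078, -0.0165]
eef_rot: [-1.572, 0.0, 1.928]
ft_force: [-0.5, 0.5, 6.3]
width: 0.509
```

```bash
python3 -c "
from h import *
go(.6141,.3078,1.927,-.0185)
out=[]
for n,(r,c) in (('top',(110,150)),('side',(120,320))):
    im=snapshot(n)[:,:,::-1]; im=cv2.resize(im[r:r+100,c:c+80],None,fx=5,fy=5,interpolation=cv2.INTER_CUBIC).copy()
    out.append(im)
cv2.imwrite('pics/g6.png',np.hstack(out))
"
```

```text
clock 7.675 pos [ 0.6157  0.3078 -0.0165] rpy [-1.5719  0.      1.9276] w 0.509 F [-0.5  0.5  6.3] q [ 0.27  0.45  0.08  1.2   0.   -0.08]
rot y share 0.00036255175364477757 trans shares tx 0.006898724206798204 tz 0.019676002233652658 ty 0.026185289955185886
```

View pics/g6.png

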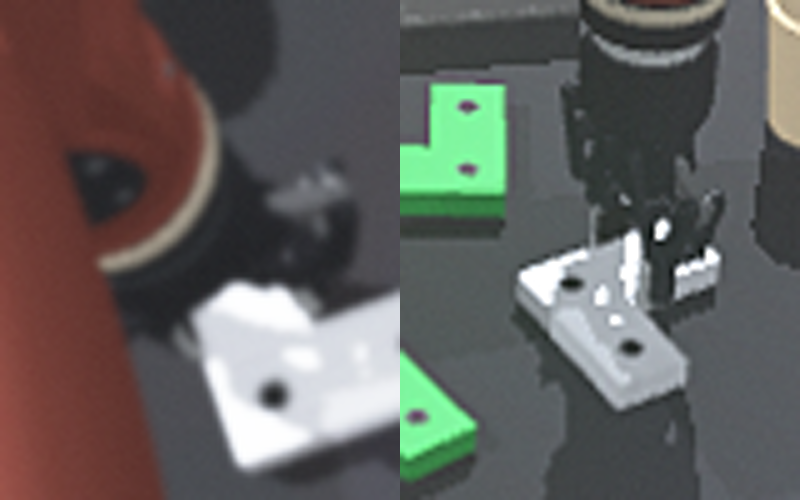

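>>> {"name": "step_arm", "arguments": {"translation": [[0, -0.2, 0], [0, -0.4, 0], [0, -0.4, 0], [0, -0.4, 0], [0, -0.2, 0], [0, 0, 0]], "delta_rot": [[0, 0, 0], [0, 0, 0], [0, 0, 0], [0, 0, 0], [0, 0, 0], [0, 0, 0]], "grip": [0, 0, 0, 0, 0, 0]}}

```text
clock: 8.52
tool_pos: [0.6158, 0.3078, 0.1038]
eef_rot: [-1.572, 0.0, 1.928]
ft_force: [0.0, -0.4, -3.0]
width: 0.506
```

```bash
python3 -c "
from h import *
go(.5838,-.3158,.212,-.0185+.022)
for n in('top','side'): cv2.imwrite(f'pics/l{n}.png',snapshot(n)[:,:,::-1])
"
```

```text
clock 8.525 pos [0.6158 0.3078 0.1038] rpy [-1.5724  0.      1.9275] w 0.506 F [ 0.  -0.4 -3. ] q [ 0.27  0.38  0.22  1.41  0.   -0.08]
rot y share 1.0921269267329645 trans shares tx -2.166242869458029 tz -8.039356739859087 ty 1.3368613166178835
```

View pics/lside.png

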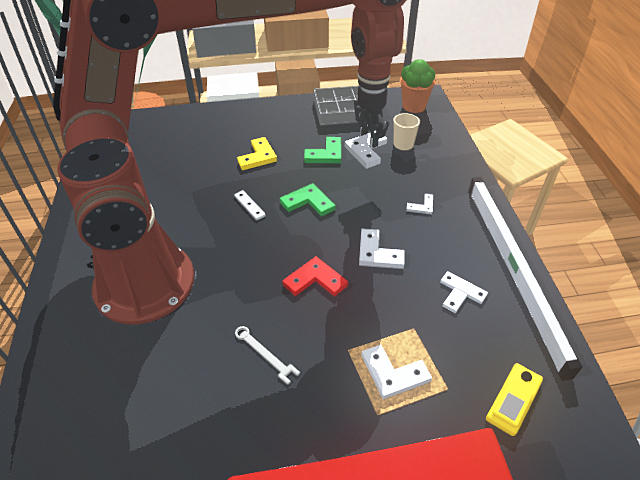

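View pics/ltop.png

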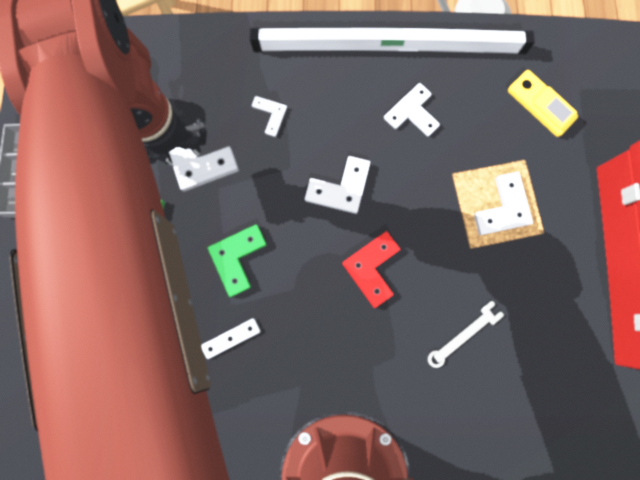

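```bash
python3 -c "
from h import *
z=.138
for uv in((189,174),(222,161)): print(ground('top',uv,z))
for uv in((359,147),(377,157)): print('side',ground('side',uv,z))
A=[.5785,.2945,-1.214];c=np.cos(A[2]);s=np.sin(A[2])
print('ref base holes',[ground('top',q,.022) for q in((519,215),(512,184),(490,221))])
im=[]
for n,(r,cc) in (('top',(120,140)),('side',(90,320))):
    a=cv2.imread(f'pics/l{n}.png');a=cv2.resize(a[r:r+100,cc:cc+80*5//4],None,fx=4,fy=4,interpolation=cv2.INTER_CUBIC)
    q=(proj(n,corners(A,z))-[cc,r])*4;cv2.polylines(a,[np.int32(q)],True,(0,160,255),1)
    im.append(a)
cv2.imwrite('pics/l2.png',np.hstack(im))
"
```

```text
[0.57540032 0.29229507 0.138     ]
[0.59990162 0.23136739 0.138     ]
side [0.58271004 0.27276836 0.138     ]
side [0.62118192 0.22324079 0.138     ]
ref base holes [array([ 0.52290669, -0.3562948 ,  0.022     ]), array([ 0.58809133, -0.34497268,  0.022     ]), array([ 0.50998517, -0.29491046,  0.022     ])]
```

View pics/l2.png

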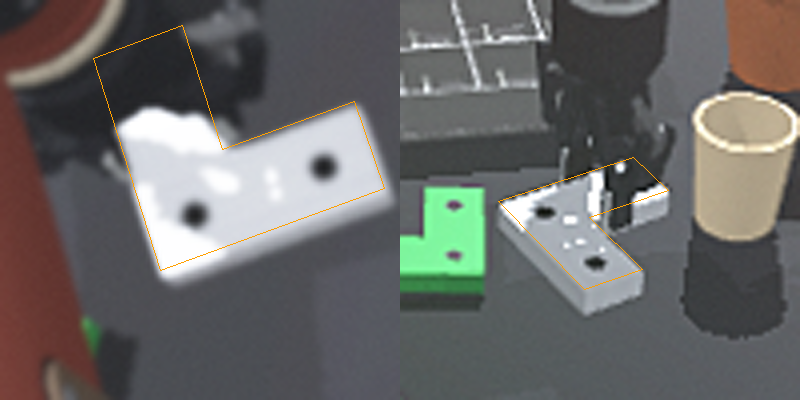

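>>> {"name": "step_arm", "arguments": {"translation": [[0, 0, 0], [0, 0, 0], [0, 0, 0], [0, 0, 0], [0, 0, 0]], "delta_rot": [[0, 0.0546, 0], [0, 0.1, 0], [0, 0.1, 0], [0, 0.1, 0], [0, 0.1, 0]], "grip": [0, 0, 0, 0, 0]}}

```text
clock: 9.25
tool_pos: [0.6142, 0.3073, 0.1007]
eef_rot: [-1.569, 0.002, 1.208]
ft_force: [-0.3, 0.7, -2.4]
width: 0.508
```

>>> {"name": "step_arm", "arguments": {"translation": [[0, 0, 0], [0, 0, 0], [0, 0, 0], [0, 0, 0], [0, 0, 0], [0, 0, 0], [0, 0, 0], [0, 0, 0]], "delta_rot": [[0, 0.1, 0], [0, 0.1, 0], [0, 0.1, 0], [0, 0.1, 0], [0, 0.1, 0], [0, 0.0866, 0], [0, 0.05, 0], [0, 0, 0]], "grip": [0, 0, 0, 0, 0, 0, 0, 0]}}

```text
clock: 10.25
tool_pos: [0.6143, 0.3074, 0.101]
eef_rot: [-1.571, 0.002, 0.214]
ft_force: [-0.3, 0.3, -2.3]
width: 0.511
```

>>> {"name": "step_arm", "arguments": {"translation": [[-0.07, 0, -0.25], [-0.137, 0, -0.5], [-0.137, 0, -0.5], [-0.137, 0, -0.5], [-0.137, 0, -0.5], [-0.137, 0, -0.5], [-0.137, 0, -0.5], [-0.137, 0, -0.5]], "delta_rot": [[0, 0, 0], [0, 0, 0], [0, 0, 0], [0, 0, 0], [0, 0, 0], [0, 0, 0], [0, 0, 0], [0, 0, 0]], "grip": [0, 0, 0, 0, 0, 0, 0, 0]}}

```text
clock: 11.25
tool_pos: [0.5986, 0.0144, 0.1024]
eef_rot: [-1.571, 0.0, 0.215]
ft_force: [-0.5, 0.3, -2.8]
width: 0.513
```

>>> {"name": "step_arm", "arguments": {"translation": [[-0.137, 0, -0.5], [-0.137, 0, -0.5], [-0.137, 0, -0.5], [-0.137, 0, -0.5], [-0.137, 0, -0.5], [-0.137, 0, -0.5], [-0.137, 0, -0.5], [-0.137, 0, -0.5]], "delta_rot": [[0, 0, 0], [0, 0, 0], [0, 0, 0], [0, 0, 0], [0, 0, 0], [0, 0, 0], [0, 0, 0], [0, 0, 0]], "grip": [0, 0, 0, 0, 0, 0, 0, 0]}}

```text
clock: 12.25
tool_pos: [0.5814, -0.2959, 0.1023]
eef_rot: [-1.57, 0.0, 0.215]
ft_force: [0.1, 0.8, -2.0]
width: 0.507
```

>>> {"name": "step_arm", "arguments": {"translation": [[-0.064, 0, -0.3], [0, 0, 0], [0, 0, 0]], "delta_rot": [[0, 0, 0], [0, 0, 0], [0, 0, 0]], "grip": [0, 0, 0]}}

```text
clock: 12.62
tool_pos: [0.582, -0.3168, 0.1024]
eef_rot: [-1.57, 0.0, 0.214]
ft_force: [0.5, -0.0, -1.9]
width: 0.511
```

```bash
cat >> h.py <<'E'
def hold(tag,z,crops,p=None,gx=.0006,gy=.0396,base=True,rects=()):
    """overlay held bracket predicted from tool pose; z = top height"""
    s=state();t=s['tool_pos'];yw=s['eef_rot'][2]-np.pi
    if p is None:
        c,si=np.cos(yw),np.sin(yw);p=[t[0]-(c*gx-si*gy),t[1]-(si*gx+c*gy),yw]
    ims=[]
    for n,(r,cc,h,w) in crops.items():
        im=snapshot(n);cv2.imwrite(f'pics/{tag}{n}.png',im[:,:,::-1])
        a=cv2.resize(im[r:r+h,cc:cc+w],(400,400*h//w),interpolation=cv2.INTER_CUBIC)[:,:,::-1].copy();k=400/w
        q=(proj(n,corners(p,z))-[cc,r])*k;cv2.polylines(a,[np.int32(q)],True,(0,160,255),1)
        q=(proj(n,corners([.5258,-.3559,.2135],.022))-[cc,r])*k;cv2.polylines(a,[np.int32(q)],True,(255,0,255),1)
        ims.append(a)
    m=max(i.shape[0] for i in ims);ims=[np.vstack([i,np.zeros((m-i.shape[0],400,3),np.uint8)]) for i in ims]
    cv2.imwrite(f'pics/{tag}.png',np.hstack(ims));print(p)
E
python3 -c "
from h import *
go(.5834,-.3174,.2135,.0055+.03)
z=state()['tool_pos'][2]+.0165+.018
hold('p1',z,dict(top=(130,430,150,150),side=(270,310,150,150)))
"
```

```text
clock 12.625 pos [ 0.582  -0.3168  0.1024] rpy [-1.5699e+00  4.0000e-04  2.1400e-01] w 0.511 F [ 0.5 -0.  -1.9] q [-0.7   0.3   0.12  1.39  0.    0.66]
rot y share 0.00029146935685428043 trans shares tx 0.015847007644084424 tz -0.011860854148613556 ty 0.8913877616148518
[np.float64(0.5742280619019261), np.float64(-0.27795801361265865), np.float64(-2.9276348145946733)]
```

View pics/p1.png

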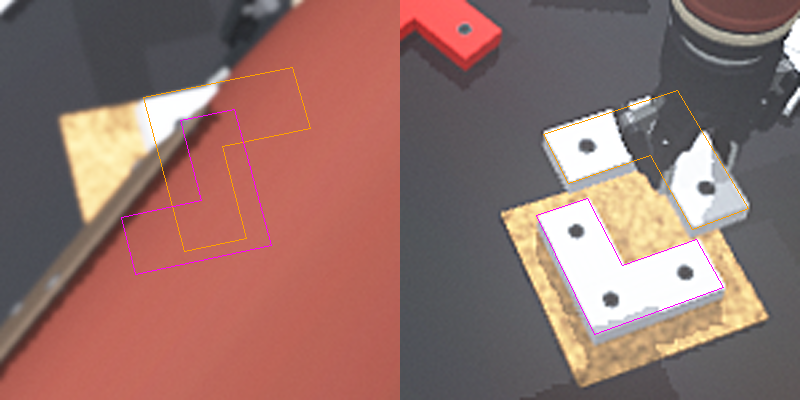

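>>> {"name": "step_arm", "arguments": {"translation": [[0.015, 0.35, -0.01], [0, 0.35, 0], [0, 0.25, 0], [0, 0.15, 0], [0, 0, 0], [0, 0, 0]], "delta_rot": [[0, 0, 0], [0, 0, 0], [0, 0, 0], [0, 0, 0], [0, 0, 0], [0, 0, 0]], "grip": [0, 0, 0, 0, 0, 0]}}

```text
clock: 13.48
tool_pos: [0.5845, -0.3181, 0.0213]
eef_rot: [-1.572, -0.001, 0.214]
ft_force: [0.4, -0.4, -1.6]
width: 0.508
```

```bash
python3 -c "
from h import *
go(.5834,-.3174,.2135,.0055)
z=state()['tool_pos'][2]+.0165+.018
hold('p2',z,dict(top=(130,430,150,150),side=(270,310,150,150)))
"
```

```text
clock 13.475 pos [ 0.5845 -0.3181  0.0213] rpy [-1.5719e+00 -1.0000e-03  2.1350e-01] w 0.508 F [ 0.4 -0.4 -1.6] q [-0.69  0.35  0.03  1.25  0.    0.66]
rot y share 6.615160296327551e-06 trans shares tx -0.012154532049488954 tz 0.011645179294096761 ty 0.2111953568905009
[np.float64(0.5766714050386043), np.float64(-0.27923246673998253), np.float64(-2.9280822625202987)]
```

View pics/p2.png

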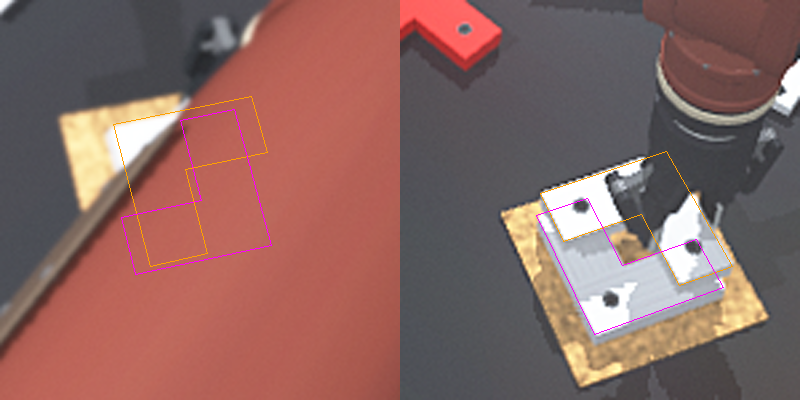

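>>> {"name": "step_arm", "arguments": {"translation": [[0, 0.1, 0], [0, 0.05, 0], [0, 0.02, 0], [0, 0, 0], [0, 0, 0]], "delta_rot": [[0, 0, 0], [0, 0, 0], [0, 0, 0], [0, 0, 0], [0, 0, 0]], "grip": [0, 0, 0, 0, 0]}}

```text
clock: 14.2
tool_pos: [0.584, -0.3177, 0.0076]
eef_rot: [-1.571, -0.0, 0.213]
ft_force: [-0.0, -0.4, -2.4]
width: 0.507
```

>>> {"name": "step_arm", "arguments": {"translation": [[0, 0.025, 0], [0, 0, 0]], "delta_rot": [[0, 0, 0], [0, 0, 0]], "grip": [0, 0]}}

```text
clock: 14.45
tool_pos: [0.5839, -0.3177, 0.0056]
eef_rot: [-1.571, -0.0, 0.214]
ft_force: [1.1, 0.5, -2.6]
width: 0.509
```

>>> {"name": "step_arm", "arguments": {"translation": [[0, 0.02, 0], [0, 0, 0]], "delta_rot": [[0, 0, 0], [0, 0, 0]], "grip": [0, 0]}}

```text
clock: 14.7
tool_pos: [0.584, -0.3177, 0.0054]
eef_rot: [-1.571, -0.0, 0.214]
ft_force: [-4.1, 3.4, 8.3]
width: 0.507
```

>>> {"name": "step_arm", "arguments": {"translation": [[0, 0.02, 0], [0, 0, 0]], "delta_rot": [[0, 0, 0], [0, 0, 0]], "grip": [0, 0]}}

```text
clock: 14.95
tool_pos: [0.584, -0.3177, 0.0054]
eef_rot: [-1.572, -0.0, 0.214]
ft_force: [-8.1, 5.2, 17.9]
width: 0.506
```

>>> {"name": "step_arm", "arguments": {"translation": [[0, -0.03, 0], [0, 0, 0], [0, 0, 0], [0, 0, 0], [0, 0, 0], [0, 0, 0]], "delta_rot": [[0, 0, 0], [0, 0, 0], [0, 0, 0], [0, 0, 0], [0, 0, 0], [0, 0, 0]], "grip": [0, 1, 1, 1, 1, 1]}}

```text
clock: 15.7
tool_pos: [0.5839, -0.3177, 0.0048]
eef_rot: [-1.571, -0.0, 0.213]
ft_force: [0.0, -0.1, -0.1]
width: 1.0
```

>>> {"name": "step_arm", "arguments": {"translation": [[0, -0.2, 0], [0, -0.4, 0], [0, -0.5, 0], [0, -0.5, 0], [0, -0.2, 0], [0, 0, 0]], "delta_rot": [[0, 0, 0], [0, 0, 0], [0, 0, 0], [0, 0, 0], [0, 0, 0], [0, 0, 0]], "grip": [1, 1, 1, 1, 1, 1]}}

```text
clock: 16.45
tool_pos: [0.5845, -0.3181, 0.1411]
eef_rot: [-1.572, -0.001, 0.214]
ft_force: [-0.7, -1.0, -0.3]
width: 1.001
```

```bash
python3 -c "
from h import *
# B grasp y-arm at (0,.0385): yaw -.238
B=[.558,-.005,-.2365];x=B[0]-np.sin(B[2])*.0385;y=B[1]+np.cos(B[2])*.0385;print(x,y)
go(x,y,-.2365+np.pi,-.018)
go(x,y,-.2365,-.018)
hold('p3',.04,dict(top=(130,430,150,150),side=(270,310,150,150)),p=[.5760,-.2788,-2.928])
"
```

```text
0.5670206075393691 0.03242831334191641
clock 16.45 pos [ 0.5845 -0.3181  0.1411] rpy [-1.5724e+00 -1.4000e-03  2.1350e-01] w 1.001 F [-0.7 -1.  -0.3] q [-0.69  0.3   0.19  1.46  0.    0.66]
rot y share -1.713507167792718 trans shares tx 1.321566866797562 tz -4.489288957505563 ty 2.1211268651188075
clock 16.45 pos [ 0.5845 -0.3181  0.1411] rpy [-1.5724e+00 -1.4000e-03  2.1350e-01] w 1.001 F [-0.7 -1.  -0.3] q [-0.69  0.3   0.19  1.46  0.    0.66]
rot y share 0.28649283220728233 trans shares tx -1.3215668667975615 tz 4.489288957505564 ty 2.1211268651188075
[0.576, -0.2788, -2.928]
```

View pics/p3.png

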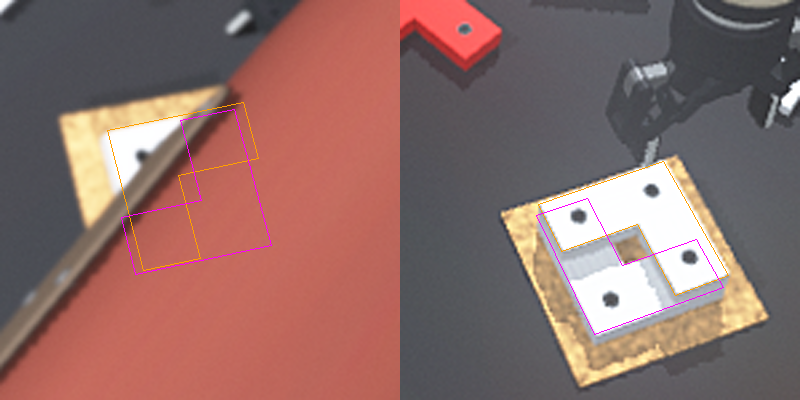

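>>> {"name": "step_arm", "arguments": {"translation": [[0, 0, 0], [0, 0, 0], [0, 0, 0]], "delta_rot": [[0, 0.0955, 0], [0, 0.0955, 0], [0, 0.0955, 0]], "grip": [1, 1, 1]}}

```text
clock: 16.92
tool_pos: [0.5831, -0.317, 0.1375]
eef_rot: [-1.569, 0.003, -0.241]
ft_force: [-0.7, 0.1, -0.4]
width: 1.0
```

>>> {"name": "step_arm", "arguments": {"translation": [[-0.165, 0, 0.561], [-0.165, 0, 0.561], [-0.165, 0, 0.561], [-0.165, 0, 0.561], [-0.165, 0, 0.561], [-0.165, 0, 0.561], [-0.165, 0, 0.561], [-0.165, 0, 0.561]], "delta_rot": [[0, 0, 0], [0, 0, 0], [0, 0, 0], [0, 0, 0], [0, 0, 0], [0, 0, 0], [0, 0, 0], [0, 0, 0]], "grip": [1, 1, 1, 1, 1, 1, 1, 1]}}

```text
clock: 17.92
tool_pos: [0.5653, 0.0343, 0.1379]
eef_rot: [-1.571, 0.003, -0.237]
ft_force: [-0.3, 0.1, -0.2]
width: 1.001
```

>>> {"name": "step_arm", "arguments": {"translation": [[0, 0.35, 0], [0, 0.45, 0], [0, 0.4, 0], [0, 0.2, 0], [0, 0, 0], [0, 0, 0]], "delta_rot": [[0, 0, 0], [0, 0, 0], [0, 0, 0], [0, 0, 0], [0, 0, 0], [0, 0, 0]], "grip": [1, 1, 1, 1, 1, 1]}}

```text
clock: 18.68
tool_pos: [0.5672, 0.0326, 0.0359]
eef_rot: [-1.571, -0.001, -0.237]
ft_force: [0.3, 0.5, 0.5]
width: 1.0
```

```bash
python3 -c "
from h import *
go(.567,.0324,-.2365,-.018)
hold('q1',.018,dict(top=(130,270,120,120),side=(200,330,120,120)),p=[.558,-.005,-.2365])
"
```

```text
clock 18.675 pos [0.5672 0.0326 0.0359] rpy [-1.5706e+00 -1.3000e-03 -2.3660e-01] w 1.0 F [0.3 0.5 0.5] q [-0.17  0.05 -0.28  1.24  0.    1.63]
rot y share -6.462302860303445e-05 trans shares tx -0.0018974320250485736 tz -0.0036000050288291113 ty 0.7187166156755095
[0.558, -0.005, -0.2365]
```

View pics/q1.png

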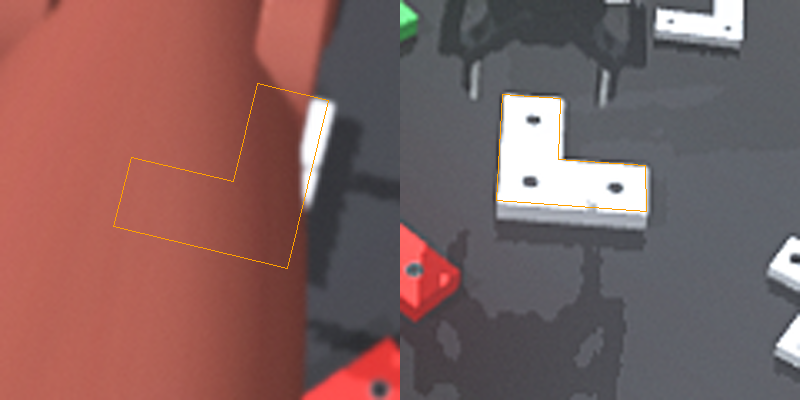

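>>> {"name": "step_arm", "arguments": {"translation": [[0, 0.3, 0], [0, 0.2, 0], [0, 0.1, 0], [0, 0.07, 0], [0, 0.03, 0], [0, 0, 0]], "delta_rot": [[0, 0, 0], [0, 0, 0], [0, 0, 0], [0, 0, 0], [0, 0, 0], [0, 0, 0]], "grip": [1, 1, 1, 1, 1, 1]}}

```text
clock: 19.52
tool_pos: [0.5667, 0.0328, -0.0174]
eef_rot: [-1.571, -0.0, -0.237]
ft_force: [-0.7, -0.0, 0.7]
width: 0.994
```

>>> {"name": "step_arm", "arguments": {"translation": [[0, 0, 0], [0, 0, 0], [0, 0, 0], [0, 0, 0], [0, 0, 0]], "delta_rot": [[0, 0, 0], [0, 0, 0], [0, 0, 0], [0, 0, 0], [0, 0, 0]], "grip": [0, 0, 0, 0, 0]}}

```text
clock: 20.15
tool_pos: [0.5669, 0.0328, -0.017]
eef_rot: [-1.571, -0.001, -0.236]
ft_force: [-1.1, 0.8, 5.9]
width: 0.508
```

>>> {"name": "step_arm", "arguments": {"translation": [[0, -0.2, 0], [0, -0.4, 0], [0, -0.4, 0], [0, -0.4, 0], [0, -0.2, 0], [0, 0, 0], [0, 0, 0]], "delta_rot": [[0, 0, 0], [0, 0, 0], [0, 0, 0], [0, 0, 0], [0, 0, 0], [0, 0, 0], [0, 0, 0]], "grip": [0, 0, 0, 0, 0, 0, 0]}}

```text
clock: 21.02
tool_pos: [0.5657, 0.0329, 0.1009]
eef_rot: [-1.571, 0.002, -0.237]
ft_force: [-0.4, 0.6, -3.5]
width: 0.51
```

```bash
python3 -c "
from h import *
go(.567,.0324,-.2365,-.018)
z=state()['tool_pos'][2]+.0165+.018
hold('q2',z,dict(top=(100,270,120,120),side=(150,310,150,150)),p=[.558,-.005,-.2365])
"
```

```text
clock 21.025 pos [0.5657 0.0329 0.1009] rpy [-1.5709  0.002  -0.2365] w 0.51 F [-0.4  0.6 -3.5] q [-0.17  0.01 -0.2   1.36  0.    1.63]
rot y share -2.924549041438101e-05 trans shares tx 0.017856260152432017 tz -0.002632419837522047 ty 1.5859221970745772
[0.558, -0.005, -0.2365]
```

View pics/q2.png

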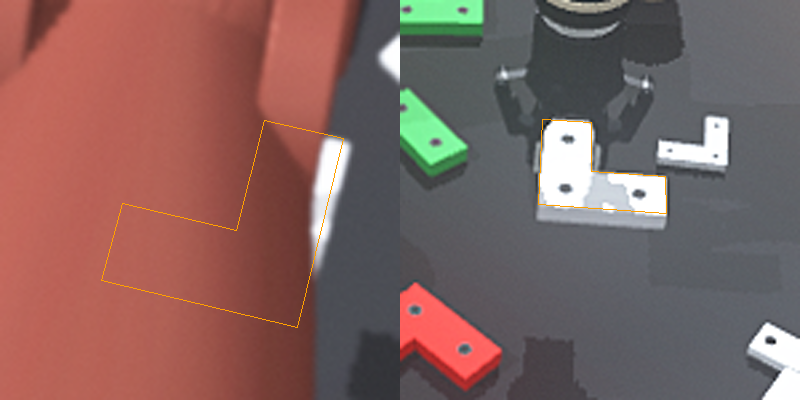

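>>> {"name": "step_arm", "arguments": {"translation": [[0, 0, 0], [0, 0, 0], [0, 0, 0], [0, 0, 0]], "delta_rot": [[0, -0.0665, 0], [0, -0.09, 0], [0, -0.09, 0], [0, -0.04, 0]], "grip": [0, 0, 0, 0]}}

```text
clock: 21.62
tool_pos: [0.5659, 0.0329, 0.1013]
eef_rot: [-1.57, 0.001, 0.217]
ft_force: [0.8, 0.2, -3.2]
width: 0.509
```

>>> {"name": "step_arm", "arguments": {"translation": [[-0.082, 0, -0.222], [-0.164, 0, -0.443], [-0.164, 0, -0.443], [-0.164, 0, -0.443], [-0.164, 0, -0.443], [-0.164, 0, -0.443], [-0.164, 0, -0.443], [-0.164, 0, -0.443]], "delta_rot": [[0, 0, 0], [0, 0, 0], [0, 0, 0], [0, 0, 0], [0, 0, 0], [0, 0, 0], [0, 0, 0], [0, 0, 0]], "grip": [0, 0, 0, 0, 0, 0, 0, 0]}}

```text
clock: 22.62
tool_pos: [0.5281, -0.2321, 0.1018]
eef_rot: [-1.57, 0.001, 0.212]
ft_force: [0.6, 0.4, -2.3]
width: 0.508
```

>>> {"name": "step_arm", "arguments": {"translation": [[-0.164, 0, -0.443], [-0.164, 0, -0.443], [-0.08, 0, -0.222], [0, 0, 0], [0, 0, 0]], "delta_rot": [[0, 0, 0], [0, 0, 0], [0, 0, 0], [0, 0, 0], [0, 0, 0]], "grip": [0, 0, 0, 0, 0]}}

```text
clock: 23.25
tool_pos: [0.5168, -0.3172, 0.1021]
eef_rot: [-1.57, 0.0, 0.214]
ft_force: [0.2, -0.1, -2.5]
width: 0.508
```

```bash
python3 -c "
from h import *
go(.5173,-.3181,.2135,.023)
t=state()['tool_pos'];z=t[2]+.017+.018
hold('r1',z,dict(top=(130,430,150,150),side=(250,310,180,180)),p=[t[0]+.0085,t[1]-.0378,.2135])
"
```

```text
clock 23.25 pos [ 0.5168 -0.3172  0.1021] rpy [-1.5699e+00  1.0000e-04  2.1360e-01] w 0.508 F [ 0.2 -0.1 -2.5] q [-0.77  0.13 -0.07  1.37  0.    0.59]
rot y share 6.559891365100594e-05 trans shares tx 0.003933980548072081 tz -0.013239311375639355 ty 1.0549287075313938
[np.float64(0.5253012628335916), np.float64(-0.35499211161890887), 0.2135]
```

View pics/r1.png

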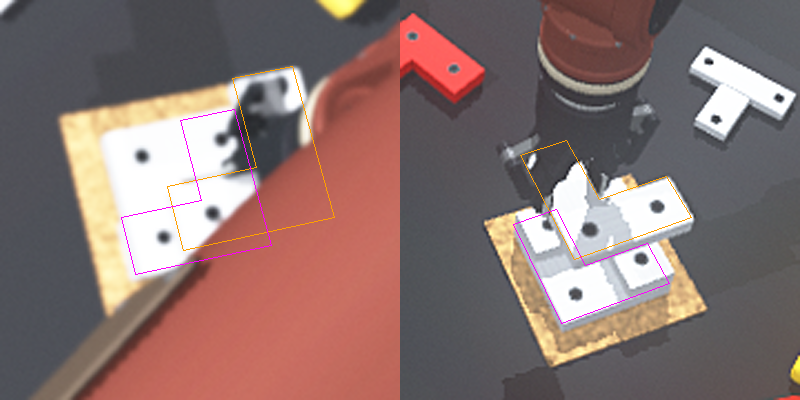

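>>> {"name": "step_arm", "arguments": {"translation": [[0.004, 0.3, -0.012], [0, 0.3, 0], [0, 0.2, 0], [0, 0.1, 0], [0, 0, 0], [0, 0, 0]], "delta_rot": [[0, 0, 0], [0, 0, 0], [0, 0, 0], [0, 0, 0], [0, 0, 0], [0, 0, 0]], "grip": [0, 0, 0, 0, 0, 0]}}

```text
clock: 24.1
tool_pos: [0.5179, -0.3192, 0.0358]
eef_rot: [-1.572, -0.001, 0.214]
ft_force: [-0.1, -0.1, -2.8]
width: 0.509
```

```bash
python3 -c "
from h import *
go(.5173,-.3181,.2135,.023)
t=state()['tool_pos'];z=t[2]+.017+.018
hold('r2',z,dict(top=(130,430,150,150),side=(250,310,180,180)),p=[t[0]+.0085,t[1]-.0378,.2135])
"
```

```text
clock 24.1 pos [ 0.5179 -0.3192  0.0358] rpy [-1.5718e+00 -8.0000e-04  2.1350e-01] w 0.509 F [-0.1 -0.1 -2.8] q [-0.77  0.17 -0.15  1.25  0.    0.59]
rot y share 2.7219698258344013e-05 trans shares tx -0.0040589050431199996 tz 0.016123449688655322 ty 0.17045269855125186
[np.float64(0.5263537259906031), np.float64(-0.35701730230461415), 0.2135]
```

View pics/r2.png

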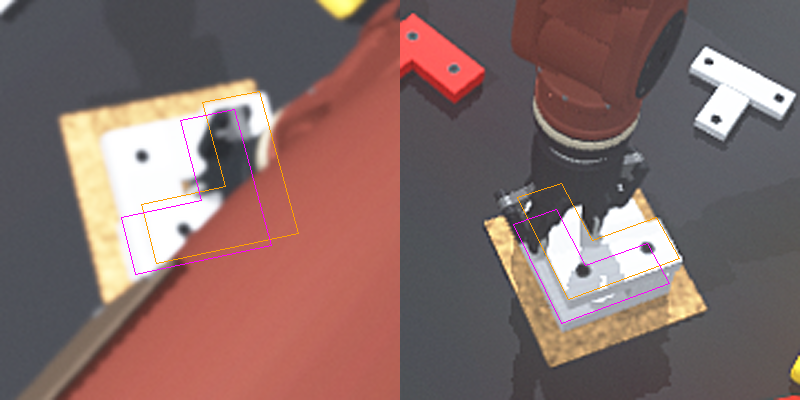

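>>> {"name": "step_arm", "arguments": {"translation": [[0, 0.08, 0], [0, 0.04, 0], [0, 0.02, 0], [0, 0, 0], [0, 0, 0]], "delta_rot": [[0, 0, 0], [0, 0, 0], [0, 0, 0], [0, 0, 0], [0, 0, 0]], "grip": [0, 0, 0, 0, 0]}}

```text
clock: 24.82
tool_pos: [0.5174, -0.3189, 0.0245]
eef_rot: [-1.571, -0.0, 0.213]
ft_force: [-0.0, -0.4, -2.8]
width: 0.513
```

>>> {"name": "step_arm", "arguments": {"translation": [[0, 0.02, 0], [0, 0, 0]], "delta_rot": [[0, 0, 0], [0, 0, 0]], "grip": [0, 0]}}

```text
clock: 25.08
tool_pos: [0.5175, -0.319, 0.023]
eef_rot: [-1.571, -0.0, 0.213]
ft_force: [0.0, 0.1, -1.1]
width: 0.513
```

>>> {"name": "step_arm", "arguments": {"translation": [[0, 0.015, 0], [0, 0, 0]], "delta_rot": [[0, 0, 0], [0, 0, 0]], "grip": [0, 0]}}

```text
clock: 25.32
tool_pos: [0.5175, -0.319, 0.023]
eef_rot: [-1.571, -0.0, 0.214]
ft_force: [-3.4, 3.8, 6.8]
width: 0.506
```

>>> {"name": "step_arm", "arguments": {"translation": [[0, -0.01, 0], [0, 0, 0], [0, 0, 0], [0, 0, 0], [0, 0, 0], [0, 0, 0]], "delta_rot": [[0, 0, 0], [0, 0, 0], [0, 0, 0], [0, 0, 0], [0, 0, 0], [0, 0, 0]], "grip": [0, 1, 1, 1, 1, 1]}}

```text
clock: 26.08
tool_pos: [0.5174, -0.3188, 0.0224]
eef_rot: [-1.571, -0.0, 0.213]
ft_force: [-0.7, -0.1, 0.1]
width: 1.0
```

>>> {"name": "step_arm", "arguments": {"translation": [[0, -0.2, 0], [0, -0.4, 0], [0, -0.5, 0], [0, -0.5, 0], [0, -0.2, 0], [0, 0, 0]], "delta_rot": [[0, 0, 0], [0, 0, 0], [0, 0, 0], [0, 0, 0], [0, 0, 0], [0, 0, 0]], "grip": [1, 1, 1, 1, 1, 1]}}

```text
clock: 26.82
tool_pos: [0.5179, -0.3194, 0.1586]
eef_rot: [-1.572, -0.001, 0.213]
ft_force: [0.3, 0.1, -0.1]
width: 0.997
```

>>> {"name": "step_arm", "arguments": {"translation": [[0, 0, 0.5], [0, 0, 0.6], [0, 0, 0.6], [0, 0, 0.6], [0, 0, 0.6], [0, 0, 0.5], [0, 0, 0], [0, 0, 0]], "delta_rot": [[0, 0, 0], [0, 0, 0], [0, 0, 0], [0, 0, 0], [0, 0, 0], [0, 0, 0], [0, 0, 0], [0, 0, 0]], "grip": [1, 1, 1, 1, 1, 1, 1, 1]}}

```text
clock: 27.82
tool_pos: [0.4631, -0.0699, 0.1564]
eef_rot: [-1.57, 0.001, 0.214]
ft_force: [-0.3, 0.2, -0.2]
width: 1.0
```

```bash
python3 -c "
from h import *
hold('s1',.058,dict(top=(130,430,150,150),side=(250,310,180,180)),p=[.526,-.3565,.2135])
im=cv2.imread('pics/s1top.png')[:,:,::-1].copy()
"
```

```text
[0.526, -0.3565, 0.2135]
```

View pics/s1.png

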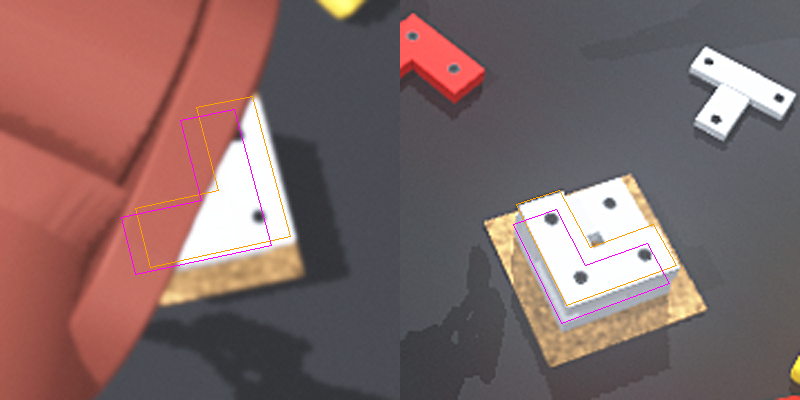

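```bash
python3 -c "
from h import *
print(state()['qvel'].round(4)); print(sign_off())"
```

```text
[-0.0044 -0.0007  0.0063  0.0028  0.0027  0.0036]
the job is handed in; nothing more can be done
None
```

The pile is built and the job is handed in. bracket_a is the second layer, turned half round, and bracket_b is the third layer, turned like the bottom one. The clock stood at about 28 s.

**Last checks**
- The side picture taken before hand-in shows the closed square frame, with the top bracket squarely over the bottom one.
- The outline of the intended third-layer pose lies within about 2 px (roughly 3 mm) of what the picture shows. For the second layer I compared the outline after its own release, and it also matched.
- In the top picture the arm hid part of the pile. The visible part agrees to within a few millimetres.
- The bottom bracket still lies on its first outline, and the gripper is open and well clear of everything.
- I judged level and rest by eye only. I took no second picture to check that the brackets were still, and the hand-in reported no verdict.

**What disagreed:** The tool height did not match the data given. My first grasp closed on empty air above bracket_a. A light touch on its top, at about 10 N, showed the shut fingertips about 20 mm behind the reported TCP, where they should be 8 mm ahead. I took all later heights from that touch. After that both grasps held, at an opening of 0.51, and both brackets touched down at the expected heights, with at most about 20 N at the wrist.

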